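# Run the glue press down with one finger

### The job

The sanding block in the little bench press has just been glued up. Reach the three-armed capstan on top of the press with one finger (or the closed fingertips) and push its arms round clockwise, seen from above, until the sprung pad sits on the block and its spring is about half compressed, never bottomed out. Do not lift or shift the block, leave the other things alone, and take the hand clear of the press.

Things in the scene. Friction and masses are not known exactly. Their poses are not given: they have to be found in the camera images.
- press: grey metal bench press, fixed. Base plate 130 x 150 x 14 mm; two steel columns 16 mm thick at y = +-60 mm of its frame; grey bridge over them, 36 x 150 mm, underside 126 and top 150 mm above the bench (nuts on it to 157 mm). Origin: centre of the base plate's underside, z up; the capstan turns about its z axis.
- capstan_arms: the capstan's three straight round steel arms, 10 mm thick, 120 degrees apart, each ending in a black ball 20 mm across centred 85 mm from the axis; push an arm 25 to 75 mm from the axis. Origin on the vertical axis at the arms' centre line, 178 mm above the bench; x points along one arm, z up (clockwise turning lowers its yaw).
- capstan (a joint): angle of the capstan in rad, growing clockwise seen from above; range -1.2 to 5.5. Lowers screw, collar and pad (which do not turn) by 8 mm per rad. Stays where it is left: friction 0.18 N m (3 N at 62 mm from the axis, up to 5 N when the spring is pressed).
- pad (a joint): spring compression in m: 0 while the pad hangs free (20 mm open between pad and the screw's dark collar, steel coils showing), 0.020 with that gap shut, bottomed out. Once the pad is on the block it grows 8 mm per rad of the capstan; 0.8 N per mm plus 2.4 N preload.
- shoe: the pad: a steel shoe 60 x 44 x 12 mm with a rubber face, hanging under the screw between the columns. Origin: centre of its top; its underside is 12 mm lower and starts 9 to 26 mm above the block.
- sanding_block: loose tan sanding block, 95 x 55 x 28 mm, lying flat on the press's base plate under the pad. Origin: centre of its underside; its top is 28 mm higher.
- dropper_bottle: bystander: small upright dropper bottle, 30 mm across, 87 mm tall, beside the press; origin at the underside
- black_can: bystander: upright black can, 58 mm across, 84 mm tall, beside the press; origin at the underside
- tin: bystander: low round grey tin, 63 mm across, 27 mm tall, to the left of the press; origin at the underside
- screw_top (a point): top of the upright 12 mm screw that rises through the capstan's dark hub (hub 30 to 38 mm across, top 193 mm above the bench); at most 214 mm above the bench, sinks as the pad goes down. Nothing else stands within reach of the arms, but a steel rack (left) and a cabinet (right) stand behind the bench, beyond x = 0.55 m: keep hand and wrist clear of them.
Mind the look-alikes: they are no part of the job. Leave any blue look-alike of the sanding_block alone.

How it is judged:
By the outcome, as a careful person would: the job done as asked, in the order asked, and still so for the second after the job is handed in, with the robot touching nothing.
It also fails if it takes over 58 s, if anything falls off the work surface, if the arm or the gripper's body presses on something with over 40 N, if the wrist force passes 120 N, or if a joint passes its speed limit or range.

### The arm

A 7-joint arm with a two-finger parallel gripper is mounted at the origin on the work surface; the furniture and walls round the work are solid. World frame = base frame: x ahead of the robot, y to its left, z up, the work surface at z = 0. Lengths are in mm, angles in rad, forces in N, time in s.
With the tool pointing down it reaches from about 350 to 900 mm from the base axis. Payload 8.1 kg.
Tool frame: the origin (TCP) lies midway between the tips of the shut fingers; the grasp point (between the pads) lies 19 mm behind it; z points along the fingers, y is the line along which they close (so a half turn about z gives the same grasp; the last joint's range is limited). The gripper opens to 92 mm and grips with 3 to 60 N. Pads are 19 mm wide; open, the fingers measure 130 mm over their backs; the gripper's body (75 mm by 190 mm) begins 47 mm behind the grasp point.
Start: joints at [-1.26, 0.434, 0.025, 1.573, -0.012, 1.134, -0.075], TCP at [251.335, 572.252, 226.742] pointing down, gripper open.
Joint ranges: [-2.62, 2.62], [-0.44, 2.09], [-1.27, 1.32], [0.08, 2.57], [-1.32, 4.46], [0.12, 2], [-2.74, 2.74]. Speed limits (rad/s): [2.22, 2.22, 3.01, 3.01, 3.14, 3.14, 3.14].

### API

Orientations are given as a unit quaternion [w, x, y, z].
In Python, from cell import ctrl gives the robot as it stands.
- The arm moves only by the tool move_tool, called after ">>>" as name(argument=value, ...), one argument or row to a line, values as JSON. Schema: {"type":"object","properties":{"ticks":{"type":"object","properties":{"deltas":{"type":"array","items":{"type":"array","items":{"type":"number"},"minItems":6,"maxItems":6},"minItems":1,"maxItems":5}},"additionalProperties":false,"required":["deltas"]},"finger_gap":{"type":"number"},"only":{"type":"string"},"quiet":{"type":"boolean"},"lines":{"type":"string"}},"required":["ticks"],"additionalProperties":false}. ticks is an object whose key "deltas" holds a list of rows, 1 to 5 of them, each of 6 numbers: dx, dy, dz in mm, then a rotation vector rx, ry, rz in rad; each row is the pose to reach, as a shift and turn from the pose commanded when the call began, along the tool's axes at that moment; what a row does not reach only later rows make up. A row lasts 1/12 s, in which the tool goes at most 41.7 mm and 0.125 rad, less where a joint would pass 70% of its speed; a pose out of reach is approached as far as the arm can. finger_gap is the opening from 0.0 (shut) to 1.0 (fully open), set as the call begins (left out keeps the last). The fingers move at their own pace and stop on an object; the grip force is fixed at half the most. Time passes only in rows, so rows that do not move let the fingers close. The tool returns the time, the measured TCP pose, the force, the opening and the grip force at its end. only (a regular expression) keeps the lines of the reply that match it, lines (a string "A,B") keeps lines A to B, and quiet returns only ok. Input that does not fit is refused with a message, and nothing moves.
- ctrl.state(): the state, without advancing time (a new reading comes with each control period).
- ctrl.capture(name): name is "scene" or "side" or "wrist"; returns a dict with "img" (384x512x3 uint8, red, green, blue), "z_map" (384x512 float32, mm along the optical axis (not along the pixel's ray), 0 where there is no reading), "fov_y" (degrees; the focal length in pixels is half the picture's height over the tangent of half this angle, whatever the lens; pixels are square), "cx", "cy" (the principal point, pixels), "dist" ([k1, k2, p1, p2, k3] as OpenCV has them; the pictures are not rectified), "cam_to_world" (4x4, takes a point from camera to world coordinates); the wrist camera has in their place "tool_from_camera" (4x4, takes a point from camera to tool coordinates, whose origin is the TCP and whose axes are the flange's). Camera axes: x right, y down, z forward; pixel columns grow to the right and rows downward; lengths in mm; the calibration is good to about 2 mm. A picture is of the moment at which its call begins: read the wrist's pose just before it.
- ctrl.sign_off(): hands the job in; it is judged then, once.
The state is a dict: "t": time; "qpos": joint angles; "qvel": joint speeds; "joint_torque": joint torques, N m; "tcp_pos": TCP position; "eef_rot": TCP orientation; "ft_force": force on the tool from outside, world axes, zero at the start; "ft_torque": the same for the moment, N m; "opening": opening from 0.0 (shut) to 1.0 (fully open); "finger_force": force on a finger pad.
Only numpy, scipy, OpenCV 4.12 (cv2) and the standard library are available. Lean on these libraries where they do the work, as an engineer would, in place of code of your own. Each camera call takes 0.05 s, during which the arm holds its last target. There are 200 camera calls.

## Working session

There is one attempt and no reset: what is moved stays moved. The work goes in short steps, Python scripts to look and compute and a tool call to move; the robot and the scene stay as the last step left them, time stands still between calls to the robot, and variables do not carry over. Pictures are saved under pics/ and viewed, at most 10 in all, crops included, and the job is handed in when it is done.

```bash
mkdir -p pics; ls
```

Create h.py:
```python
import numpy as np, cv2
from cell import ctrl
def cap(n):
    c=ctrl.capture(n); h,w=c["img"].shape[:2]
    f=h/2/np.tan(np.radians(c["fov_y"])/2)
    c["K"]=np.array([[f,0,c["cx"]],[0,f,c["cy"]],[0,0,1.]]); c["D"]=np.array(c["dist"],float); return c
def rays(c,px):
    u=cv2.undistortPoints(np.array(px,float).reshape(-1,1,2),c["K"],c["D"]).reshape(-1,2)
    return np.c_[u,np.ones(len(u))]
def onplane(c,px,z):
    M=np.array(c["cam_to_world"]); d=rays(c,px)@M[:3,:3].T; o=M[:3,3]
    return o+d*((z-o[2])/d[:,2])[:,None]
def cloud(c):
    h,w=c["z_map"].shape; v,u=np.mgrid[:h,:w]
    r=rays(c,np.c_[u.ravel(),v.ravel()])*c["z_map"].reshape(-1,1)
    M=np.array(c["cam_to_world"]); return (r@M[:3,:3].T+M[:3,3]).reshape(h,w,3)
def proj(c,P):
    M=np.linalg.inv(np.array(c["cam_to_world"])); 
    return cv2.projectPoints(np.array(P,float).reshape(-1,3),cv2.Rodrigues(M[:3,:3])[0],M[:3,3],c["K"],c["D"])[0].reshape(-1,2)
```

Run:
```python
from h import *
a=cap("scene");b=cap("side")
cv2.imwrite("pics/a.png",cv2.cvtColor(a["img"],4));cv2.imwrite("pics/b.png",cv2.cvtColor(b["img"],4))
for c in(a,b):
    print(np.array(c["cam_to_world"]).round(2).tolist(),c["fov_y"])
    P=cloud(c); m=(c["z_map"]>0)&(abs(P[...,2]-181)<8)&(P[...,0]<550)&(P[...,0]>200)
    print(m.sum(),P[m].mean(0) if m.any() else 0)
s=ctrl.state();print(s["tcp_pos"],s["eef_rot"],s["t"],s["ft_force"])
```

```text
pics
[[0.46, -0.55, 0.69, -277.58], [-0.89, -0.28, 0.37, -372.67], [-0.01, -0.78, -0.62, 774.26], [0.0, 0.0, 0.0, 1.0]] 47.76755786268369
543 [442.72783399  41.67352777 181.91679334]
[[0.82, -0.29, 0.5, -107.05], [-0.58, -0.4, 0.71, -733.14], [-0.01, -0.87, -0.5, 674.62], [0.0, 0.0, 0.0, 1.0]] 57.56764342983326
326 [416.86570204 351.10205596 179.32975609]
[251.17686864 571.80047849 226.03744282] [-6.38386226e-05  2.05465201e-01  9.78664164e-01 -7.07809874e-04] 0.1 [-0.39013434 -0.01975129 -0.08581562]
```

View pics/a.png

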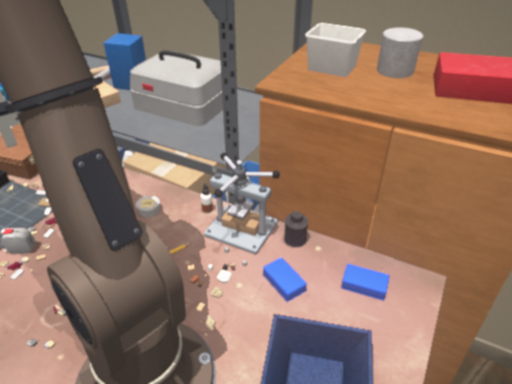

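View pics/b.png

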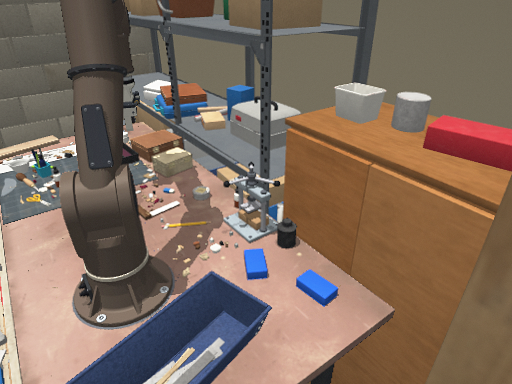

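The scene view shows the press at about (243,210), with its tan block at (240,218). The dropper bottle is at (206,198), the can at (296,230) and the tin at (148,205). Two blue look-alike blocks are at (285,278) and (366,281). The side view has the press at (252,205). The tan block between the columns is the one meant, because it lies on the base plate under the pad. I'll enlarge to confirm.

Run:
```python
from h import *
a=cap("scene");b=cap("side")
A=cv2.resize(a["img"][145:255,190:285],None,fx=4.2,fy=5.2,interpolation=2)
B=cv2.resize(b["img"][155:245,215:300],None,fx=4.7,fy=6.35,interpolation=2)
A=cv2.resize(a["img"][145:255,190:285],(399,462),interpolation=2);B=cv2.resize(b["img"][155:250,215:297],(399,462),interpolation=2)
cv2.imwrite("pics/c.png",cv2.cvtColor(np.hstack([A,B]),4))
for c,(r0,r1,c0,c1) in((a,(145,255,190,285)),(b,(155,250,215,300))):
    P=cloud(c)[r0:r1,c0:c1].reshape(-1,3); z=P[:,2]
    P=P[(P[:,0]<560)&(P[:,0]>380)]
    print(np.histogram(P[:,2],bins=np.arange(-5,230,5)))
    for lo,hi in((8,20),(145,155),(170,190),(192,220)):
        Q=P[(P[:,2]>lo)&(P[:,2]<hi)]
        if len(Q): print(lo,hi,len(Q),Q.mean(0).round(1),Q.min(0).round(),Q.max(0).round(), cv2.minAreaRect(Q[:,:2].astype(np.float32)))
```

```text
(array([608, 743,  51, 543, 401, 104,  81,  95, 111, 341,  46,  60,  70,
        74,  72, 133, 263, 147, 123,  39,  29,  35,  57,  20,  23,   9,
        24,  97, 114, 116, 212, 252, 115,  54,  52,  34, 102, 215,  67,
        47,  12,  10,  12,  18,   0,   0]), array([ -5,   0,   5,  10,  15,  20,  25,  30,  35,  40,  45,  50,  55,
        60,  65,  70,  75,  80,  85,  90,  95, 100, 105, 110, 115, 120,
       125, 130, 135, 140, 145, 150, 155, 160, 165, 170, 175, 180, 185,
       190, 195, 200, 205, 210, 215, 220, 225]))
8 20 962 [419.1  29.2  14.7] [380. -78.   8.] [545. 168.  20.] ((443.3799133300781, 49.281089782714844), (238.17037963867188, 152.73626708984375), 72.53978729248047)
145 155 464 [440.7  37.1 150. ] [414. -38. 145.] [551. 142. 155.] ((483.91900634765625, 51.758365631103516), (137.5226593017578, 177.8325958251953), 1.3148411512374878)
170 190 418 [449.4  31.3 181.3] [380. -49. 170.] [550. 129. 190.] ((487.9540100097656, 58.078521728515625), (182.6343536376953, 129.44424438476562), 44.960716247558594)
192 220 89 [431.5  35.4 200.8] [422.  24. 192.] [446.  48. 215.] ((431
[... 593 characters left out ...]
00, 205, 210, 215, 220, 225]))
8 20 537 [422.9   3.4  11.4] [ 380. -133.    8.] [544. 161.  20.] ((439.8219299316406, 17.886383056640625), (279.32257080078125, 156.20433044433594), 74.7623291015625)
145 155 186 [438.6  28.2 148.6] [411. -37. 145.] [548. 140. 155.] ((454.95880126953125, 68.83846282958984), (218.27658081054688, 108.39286804199219), 54.46615219116211)
170 190 265 [455.5  31.7 178.5] [381. -51. 170.] [547. 141. 190.] ((493.05938720703125, 56.39885711669922), (191.760009765625, 125.46417236328125), 43.44956970214844)
192 220 25 [433.8  36.3 201.8] [423.  29. 192.] [545. 103. 211.] ((482.9654541015625, 68.84030151367188), (141.2008056640625, 10.500155448913574), 33.01520919799805)
```

View pics/c.png

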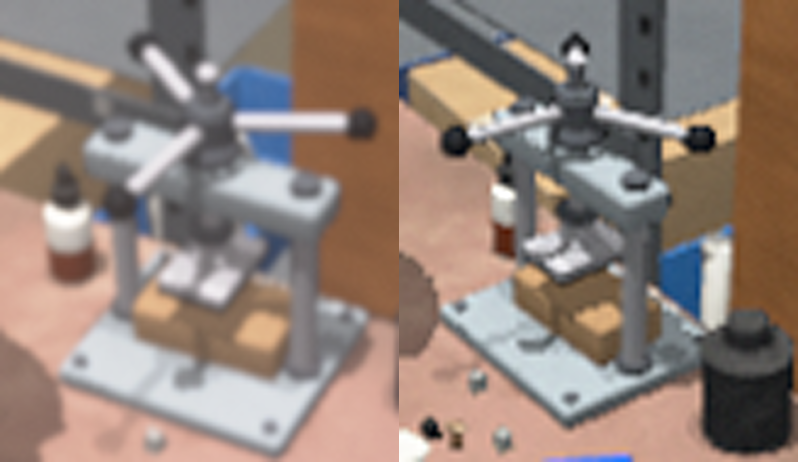

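The crop confirms it: the tan block lies under the steel shoe. The balls in the scene image are at about (224,156), (275,174.5) and (218,193). In the side image they are at (227,184), (277,183) and (251,164). Next I'll measure the axis, the arm yaws and the pad gap.

Add to h.py:
```python
def meas(show=True):
    out={}
    for n in("scene","side"):
        c=cap(n);P=cloud(c);R=cv2.cvtColor(c["img"],cv2.COLOR_RGB2HSV)
        out[n]=(c,P,R)
    return out
```

Run:
```python
from h import *
from scipy.optimize import least_squares
px={"scene":[(224.3,155.7),(275.2,174.5),(218.1,193.3)],"side":[(251.2,164.3),(276.9,183.4),(226.7,183.8)]}
o=meas()
def fit(X):
    r=lambda p:np.r_[X[:,0]-p[0]-85*np.cos(p[2]+np.array([0,-2,-4])*np.pi/3),X[:,1]-p[1]-85*np.sin(p[2]+np.array([0,-2,-4])*np.pi/3)]
    d=X[0]-X.mean(0); return least_squares(r,[*X.mean(0)[:2],np.arctan2(d[1],d[0])])
for n in px:
    X=onplane(o[n][0],px[n],178); print(n,X.round(1).tolist()); f=fit(X); print(f.x.round(3),f.fun.round(1))
for n in o:
    c,P,R=o[n]
    d=np.hypot(P[...,0]-432,P[...,1]-36); 
    for nm,rr,zz in(("pad",30,(58,100)),("blk",50,(34,50)),("top",12,(195,220)),("base",90,(9,20)),("bridge",80,(146,154))):
        m=(d<rr)&(P[...,2]>zz[0])&(P[...,2]<zz[1])
        Q=P[m]; print(n,nm,m.sum(),np.histogram(Q[:,2],bins=np.arange(zz[0],zz[1]+1,2))[0].tolist(),np.median(Q,0).round(1))
    m=(R[...,0]<20)&(R[...,1]>90)&(P[...,2]>36)&(P[...,2]<48)&(d<60)
    Q=P[m];print("tan top",m.sum(),np.median(Q,0), Q[:,:2].min(0),Q[:,:2].max(0))
```

```text
scene [[487.5, 108.2, 178.0], [473.2, -37.9, 178.0], [351.7, 44.3, 178.0]]
[437.49   38.199   0.963] [ 1.5 -0.4 -1.1  0.2  0.8 -1. ]
side [[480.0, 101.9, 178.0], [467.0, -46.3, 178.0], [347.1, 38.3, 178.0]]
[431.375  31.313   0.962] [ 0.  -0.5  0.4  0.9 -0.6 -0.3]
scene pad 276 [0, 0, 0, 1, 1, 13, 12, 8, 14, 37, 100, 49, 6, 11, 4, 1, 7, 5, 3, 2, 2] [424.7  30.6  79. ]
scene blk 400 [25, 24, 25, 117, 153, 53, 3, 0] [425.   20.8  42.1]
scene top 54 [8, 4, 5, 3, 6, 3, 3, 10, 4, 6, 2, 0] [431.6  35.6 205.3]
scene base 1131 [54, 166, 460, 344, 80] [399.4  22.   14.5]
scene bridge 393 [52, 123, 179, 39] [427.5  15.3 150.1]
tan top 229 [424.90698612  11.66938554  42.1669678 ] [408.75999196 -11.7199094 ] [465.55481181  80.88286366]
side pad 165 [0, 2, 2, 4, 7, 6, 6, 37, 51, 12, 5, 5, 4, 1, 4, 2, 4, 1, 3, 6, 3] [426.4  27.1  74.6]
side blk 180 [18, 89, 66, 7, 0, 0, 0, 0] [425.2  26.   37.7]
side top 20 [2, 2, 4, 1, 2, 2, 4, 3, 0, 0, 0, 0] [429.7  32.7 204.1]
side base 475 [301, 101, 30, 16, 18] [402.    9.5  10.6]
side bridge 115 [50, 15, 22, 28] [426.9  18.  149. ]
tan top 150 [425.24941654  26.85928324  37.90902782] [407.35985919 -11.79929016] [463.84026616  77.19226906]
```

Create plan.py:
```python
import numpy as np
from scipy.spatial.transform import Rotation as Ro
C=np.array([434,35.])
def finger(th,clear=0,a=52,hx=9.5,hy=19,yaw=0):  # th deg; finger centre for arm yaw th, tool y at world y
    t=np.radians(th);u=np.array([np.cos(t),np.sin(t)]);n=np.array([-u[1],u[0]])
    return C+a*u+(5+hx*abs(n[0])+hy*abs(n[1])+clear)*n
def tool(s,p,yaw_fix=False):
    q=s["eef_rot"];R=Ro.from_quat([q[1],q[2],q[3],q[0]]).as_matrix()
    return R.T@(np.array(p)-s["tcp_pos"]),R
```

Run:
```python
from h import *
from plan import *
s=ctrl.state()
p=finger(-65,12);print("start",p)
d,R=tool(s,[*p,226]);print(d.round(1));print(R.round(3))
for t in range(-65,-325,-10):print(t,finger(t).round(1))
```

```text
start [486.46404535   2.08873434]
[-444.6 -427.3    0.7]
[[-0.916  0.402 -0.   ]
 [ 0.402  0.916 -0.   ]
 [-0.    -0.    -1.   ]]
-65 [475.6  -3. ]
-75 [465.9 -10.3]
-85 [454.6 -15.4]
-95 [445.5 -18.2]
-105 [439.  -20.2]
-115 [431.6 -21.3]
-125 [423.6 -21.2]
-135 [415.  -19.6]
-145 [406.3 -16.1]
-155 [398.  -10.8]
-165 [390.5  -3.4]
-175 [384.4   5.8]
-185 [380.   14.9]
-195 [377.1  23.5]
-205 [375.8  33.2]
-215 [376.5  43.5]
-225 [379.4  54. ]
-235 [384.8  64. ]
-245 [392.4  73. ]
-255 [402.1  80.3]
-265 [413.4  85.4]
-275 [422.5  88.2]
-285 [429.   90.2]
-295 [436.4  91.3]
-305 [444.4  91.2]
-315 [453.   89.6]
```

>>> move_tool(
  ticks={"deltas": [[-27,-26,-4,0,0,-0.1],[-54,-52,-8,0,0,-0.2],[-81,-78,-10,0,0,-0.3],[-108,-104,-10,0,0,-0.414],[-135,-130,-10,0,0,-0.414]]},
  finger_gap=0,
)

```text
t: 0.72
tcp_pos: [323.1, 397.3, 236.9]
eef_rot: [0.0, -0.004, 1.0, 0.0]
ft_force: [0.3, -0.1, -0.8]
opening: 0.685
finger_force: 0.0
```

Run:
```python
from h import *
from plan import *
s=ctrl.state();p=finger(-65,12);d,R=tool(s,[*p,236]);print(d.round(1));print(R.round(3))
```

```text
[-160.3 -396.4    0.8]
[[-1.    -0.008  0.   ]
 [-0.008  1.     0.   ]
 [-0.     0.    -1.   ]]
```

>>> move_tool(
  ticks={"deltas": [[-15,-38,0,0,0,0],[-30,-76,0,0,0,0],[-45,-114,0,0,0,0],[-60,-152,0,0,0,0],[-75,-190,0,0,0,0]]},
)

```text
t: 1.13
tcp_pos: [398.0, 207.0, 237.0]
eef_rot: [0.0, -0.0, 1.0, 0.0]
ft_force: [1.8, 1.1, 0.2]
opening: 0.327
finger_force: 0.0
```

>>> move_tool(
  ticks={"deltas": [[-16,-38,0,0,0,0],[-32,-76,0,0,0,0],[-50,-114,0,0,0,0],[-68,-152,0,0,0,0],[-80,-190,0,0,0,0]]},
)

```text
t: 1.55
tcp_pos: [478.8, 17.1, 237.1]
eef_rot: [0.001, -0.0, 1.0, 0.0]
ft_force: [0.3, 0.9, 1.1]
opening: 0.009
finger_force: 0.0
```

>>> move_tool(
  ticks={"deltas": [[-9,-17,0,0,0,0],[-9,-17,0,0,0,0]]},
)

```text
t: 1.72
tcp_pos: [488.1, -3.3, 237.0]
eef_rot: [0.001, 0.004, 1.0, -0.001]
ft_force: [0.1, 0.4, 0.1]
opening: 0.008
finger_force: 0.0
```

Run:
```python
from h import *
a=cap("scene");b=cap("side")
A=cv2.resize(a["img"][105:255,180:300],(400,500),interpolation=2);B=cv2.resize(b["img"][105:255,200:320],(400,500),interpolation=2)
cv2.imwrite("pics/d.png",cv2.cvtColor(np.hstack([A,B]),4))
s=ctrl.state();print(s["tcp_pos"],s["qpos"])
for c in(a,b):
    print(proj(c,s["tcp_pos"]).round(1))
```

```text
[486.72514498   1.44966281 236.63962048] [-0.35215886  0.19684228  0.28572027  1.90339176 -0.06375783  1.05020929
  1.52896586]
[[262.9 146.3]]
[[272.5 157.9]]
```

View pics/d.png

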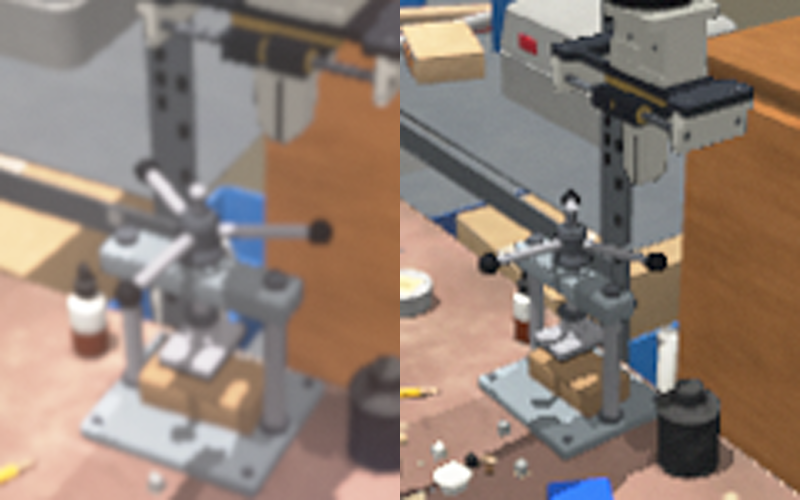

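The fingers are shut and above the gap between the arms: scene crop (280,138), side crop (640,182), both matching the projected TCP. I'll descend and start pushing.

>>> move_tool(
  ticks={"deltas": [[0,0,25,0,0,0],[0,0,50,0,0,0],[0,0,70,0,0,0],[0,0,70,0,0,0]]},
)

```text
t: 2.15
tcp_pos: [483.9, 3.7, 163.6]
eef_rot: [-0.003, -0.001, 1.0, -0.0]
ft_force: [-0.7, 0.6, 0.5]
opening: 0.006
finger_force: 0.0
```

>>> move_tool(
  ticks={"deltas": [[5,-2,0,0,0,0],[11,-5,0,0,0,0],[16,-9,0,0,0,0],[21,-12,0,0,0,0],[26,-15,0,0,0,0]]},
)

```text
t: 2.57
tcp_pos: [461.1, -13.0, 167.9]
eef_rot: [0.001, -0.0, 1.0, 0.0]
ft_force: [2.4, 3.1, 0.6]
opening: 0.004
finger_force: 1.3
```

>>> move_tool(
  ticks={"deltas": [[6,-2,0,0,0,0],[15,-5,0,0,0,0],[22,-7,0,0,0,0],[29,-8,0,0,0,0]]},
)

```text
t: 2.9
tcp_pos: [431.7, -21.5, 167.2]
eef_rot: [0.001, 0.0, 1.0, 0.0]
ft_force: [4.5, 0.9, 1.3]
opening: 0.0
finger_force: 2.0
```

Run:
```python
from h import *
a=cap("scene");b=cap("side")
A=cv2.resize(a["img"][105:255,180:300],(400,500),interpolation=2);B=cv2.resize(b["img"][105:255,200:320],(400,500),interpolation=2)
cv2.imwrite("pics/e.png",cv2.cvtColor(np.hstack([A,B]),4))
s=ctrl.state();print(s["tcp_pos"],s["ft_force"])
```

```text
[430.37072522 -21.69939093 166.82887595] [ 0.54031213 -0.84912702  0.91614489]
```

View pics/e.png

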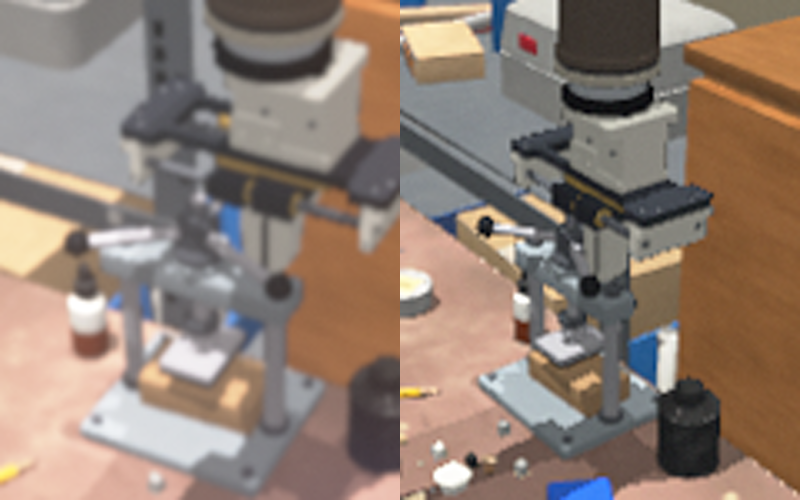

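The push works at about 4 N: the pushed arm's ball is now at scene crop (278,288) and the pad is lower. I'll continue.

>>> move_tool(
  ticks={"deltas": [[8,0,0,0,0,0],[17,2,0,0,0,0],[25,5,0,0,0,0],[34,11,0,0,0,0],[41,18,0,0,0,0]]},
)

```text
t: 3.42
tcp_pos: [389.8, -3.3, 166.7]
eef_rot: [-0.0, 0.0, 1.0, -0.0]
ft_force: [3.6, -1.3, 1.0]
opening: 0.006
finger_force: 1.6
```

>>> move_tool(
  ticks={"deltas": [[6,9,0,0,0,0],[11,18,0,0,0,0],[14,27,0,0,0,0],[15,37,0,0,0,0],[15,37,0,0,0,0]]},
)

```text
t: 3.83
tcp_pos: [374.1, 35.0, 166.4]
eef_rot: [-0.001, -0.001, 1.0, -0.0]
ft_force: [-0.6, -0.6, 0.3]
opening: 0.006
finger_force: 0.4
```

Create m.py:
```python
from h import *
import sys
a=cap("scene");b=cap("side")
A=cv2.resize(a["img"][145:255,190:285],(399,462),interpolation=2);B=cv2.resize(b["img"][155:250,215:297],(399,462),interpolation=2)
cv2.imwrite(f"pics/{sys.argv[1]}.png",cv2.cvtColor(np.hstack([A,B]),4))
s=ctrl.state();print(s["tcp_pos"].round(1),s["ft_force"].round(1))
for c,cc in((a,(437,38)),(b,(432,33))):
    P=cloud(c);d=np.hypot(P[...,0]-cc[0],P[...,1]-cc[1])
    for nm,rr,zz in(("pad",30,(50,90)),("blk",60,(32,48)),("top",12,(190,216))):
        m=(d<rr)&(P[...,2]>zz[0])&(P[...,2]<zz[1]);Q=P[m]
        print(nm,m.sum(),np.histogram(Q[:,2],bins=np.arange(zz[0],zz[1]+1,2))[0].tolist(),np.median(Q[:,2]).round(1))
    m=(c["img"].max(2)<75)&(d>70)&(d<100)&(abs(P[...,2]-180)<16)
    n,l,st,ce=cv2.connectedComponentsWithStats(m.astype(np.uint8))
    for i in range(1,n):
        if st[i,4]>6:
            X=onplane(c,[ce[i]],178)[0];print("ball",st[i,4],ce[i].round(1),X[:2].round(1),np.degrees(np.arctan2(X[1]-cc[1],X[0]-cc[0])).round(1),np.hypot(X[1]-cc[1],X[0]-cc[0]).round())
```

```bash
python3 m.py f
```

```text
[374.5  33.9 166.3] [-0.  -0.2 -1. ]
pad 281 [5, 2, 6, 11, 62, 85, 8, 10, 7, 1, 7, 3, 5, 3, 1, 1, 7, 10, 21, 26] 61.0
blk 355 [25, 29, 30, 28, 83, 120, 34, 6] 41.6
top 7 [1, 5, 1, 0, 0, 0, 0, 0, 0, 0, 0, 0, 0] 193.2
ball 22 [274.1 181.1] [448.9 -46.7] -82.0 86.0
pad 180 [5, 18, 53, 30, 3, 11, 2, 1, 2, 3, 3, 2, 1, 4, 7, 4, 12, 15, 3, 1] 56.8
blk 140 [12, 17, 50, 27, 8, 4, 7, 15] 37.8
top 0 [0, 0, 0, 0, 0, 0, 0, 0, 0, 0, 0, 0, 0] nan
ball 23 [223.7 180. ] [352.3  63.6] 159.0 85.0
ball 34 [271.3 186.5] [442.4 -51.1] -82.9 85.0
  return _methods._mean(a, axis=axis, dtype=dtype,
  ret = ret.dtype.type(ret / rcount)
```

View pics/f.png

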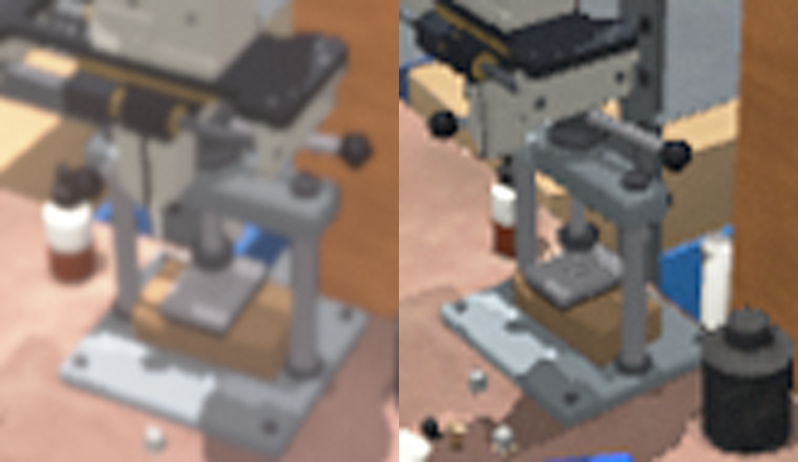

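Visible balls read 159° and -82°, so the capstan has turned about 137° (19 mm), which agrees with the drop in pad height. About 6 mm of gap is left over the block. I'll push on past contact and measure again.

>>> move_tool(
  ticks={"deltas": [[-1,10,0,0,0,0],[-4,20,0,0,0,0],[-9,30,0,0,0,0],[-16,39,0,0,0,0],[-26,46,0,0,0,0]]},
)

```text
t: 4.35
tcp_pos: [401.3, 80.7, 166.4]
eef_rot: [-0.001, -0.0, 1.0, -0.0]
ft_force: [-2.9, -3.9, 0.2]
opening: 0.004
finger_force: 1.9
```

>>> move_tool(
  ticks={"deltas": [[-6,3,0,0,0,0],[-12,5,0,0,0,0],[-18,7,0,0,0,0],[-23,8,0,0,0,0],[-27,9,0,0,0,0]]},
)

```text
t: 4.77
tcp_pos: [427.9, 88.3, 166.1]
eef_rot: [-0.002, 0.0, 1.0, -0.0]
ft_force: [-7.0, -3.5, 0.6]
opening: 0.008
finger_force: 3.2
```

>>> move_tool(
  ticks={"deltas": [[0,0,0,0,0,0]]},
)

```text
t: 4.85
tcp_pos: [428.4, 88.7, 166.2]
eef_rot: [-0.001, 0.0, 1.0, -0.0]
ft_force: [-4.3, -1.8, 0.3]
opening: 0.005
finger_force: 1.7
```

```bash
python3 m.py g 2>/dev/null
```

```text
[428.4  88.8 166.4] [-3.  -1.  -1.1]
pad 269 [9, 48, 77, 34, 9, 5, 1, 0, 2, 5, 8, 7, 14, 24, 10, 4, 3, 1, 4, 4] 56.0
blk 361 [22, 19, 22, 22, 92, 113, 49, 22] 42.1
top 40 [3, 23, 13, 1, 0, 0, 0, 0, 0, 0, 0, 0, 0] 193.6
ball 14 [274.5 167.5] [498.2 -24.3] -45.5 87.0
ball 36 [230.8 196.3] [355.4  14.2] -163.7 85.0
pad 120 [45, 7, 3, 5, 0, 1, 2, 4, 3, 7, 13, 16, 2, 2, 1, 2, 2, 1, 2, 2] 59.3
blk 160 [8, 16, 40, 36, 20, 10, 12, 18] 38.7
top 3 [3, 0, 0, 0, 0, 0, 0, 0, 0, 0, 0, 0, 0] 190.6
ball 22 [279.2 178.3] [492.4 -26. ] -44.3 84.0
ball 32 [232.7 187.4] [349.7   9.9] -164.3 86.0
```

View pics/g.png

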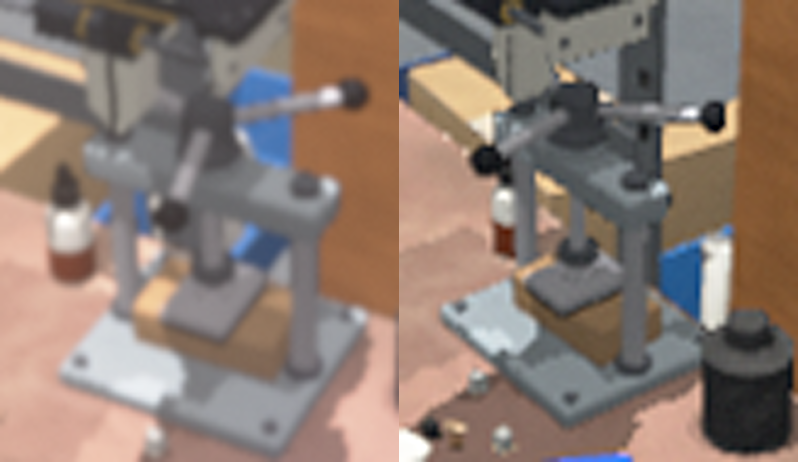

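The pad is on the block: pad top minus block top reads about 12.5 mm. The arms have turned about 219.5° (30.6 mm), so the spring is compressed about 5.5 mm. Another 31° or so brings it to about 10 mm.

>>> move_tool(
  ticks={"deltas": [[-5,1,0,0,0,0],[-10,1,0,0,0,0],[-16,1,0,0,0,0],[-21,0,0,0,0,0],[-25,-1,0,0,0,0]]},
)

```text
t: 5.37
tcp_pos: [452.9, 88.3, 166.3]
eef_rot: [-0.001, -0.0, 1.0, 0.0]
ft_force: [-6.3, 1.2, 0.6]
opening: 0.001
finger_force: 2.6
```

>>> move_tool(
  ticks={"deltas": [[0,0,0,0,0,0]]},
)

```text
t: 5.45
tcp_pos: [453.8, 88.4, 166.5]
eef_rot: [-0.0, -0.0, 1.0, 0.0]
ft_force: [-4.0, 1.8, 1.1]
opening: 0.005
finger_force: 1.8
```

```bash
python3 m.py i 2>/dev/null
```

```text
[453.7  88.5 166.7] [-3.8  1.5 -0.5]
pad 262 [12, 50, 69, 30, 5, 4, 3, 5, 5, 6, 20, 24, 7, 3, 4, 1, 6, 3, 2, 3] 56.0
blk 360 [25, 19, 19, 32, 75, 120, 51, 19] 42.2
top 41 [2, 22, 17, 0, 0, 0, 0, 0, 0, 0, 0, 0, 0] 193.6
ball 17 [275.4 178.8] [458.3 -45.3] -75.7 86.0
ball 23 [213. 191.] [353.6  58.7] 166.1 86.0
pad 109 [37, 8, 3, 2, 3, 1, 7, 3, 13, 16, 1, 2, 2, 2, 0, 2, 2, 2, 0, 3] 62.5
blk 164 [10, 16, 49, 36, 13, 10, 15, 15] 38.6
top 6 [6, 0, 0, 0, 0, 0, 0, 0, 0, 0, 0, 0, 0] 190.4
ball 27 [224.3 181.6] [348.5  54.1] 165.8 86.0
ball 25 [273.8 185.1] [453.3 -49. ] -75.4 85.0
```

View pics/i.png

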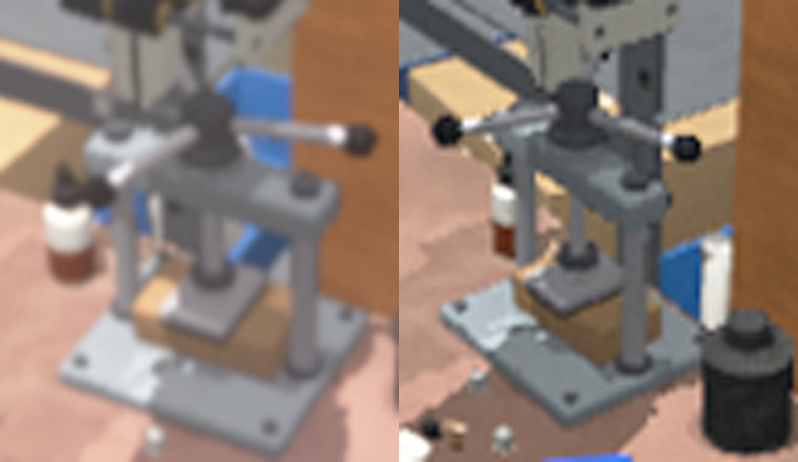

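Ball yaws of -75.6° and 166° put the pushed arm at 45°. That is about 250° turned, or 34.9 mm, and less the 24.9 mm gap leaves about 10 mm of compression. The pad and block haven't moved. Backing off, lifting and moving clear.

>>> move_tool(
  ticks={"deltas": [[5,5,0,0,0,0],[12,12,0,0,0,0],[12,12,-25,0,0,0],[12,12,-60,0,0,0],[12,12,-95,0,0,0]]},
)

```text
t: 5.97
tcp_pos: [440.8, 100.6, 262.8]
eef_rot: [-0.0, -0.0, 1.0, -0.0]
ft_force: [0.7, 0.7, 0.1]
opening: 0.007
finger_force: 0.0
```

>>> move_tool(
  ticks={"deltas": [[15,30,-5,0,0,0],[30,60,-5,0,0,0],[45,95,-5,0,0,0],[60,130,-5,0,0,0],[70,165,-5,0,0,0]]},
)

```text
t: 6.38
tcp_pos: [369.8, 267.2, 267.5]
eef_rot: [0.001, -0.0, 1.0, 0.001]
ft_force: [1.0, -0.2, -0.3]
opening: 0.005
finger_force: 0.0
```

>>> move_tool(
  ticks={"deltas": [[5,30,0,0,0,0],[10,60,0,0,0,0],[10,60,0,0,0,0],[10,60,0,0,0,0],[10,60,0,0,0,0]]},
)

```text
t: 6.8
tcp_pos: [361.5, 324.8, 266.8]
eef_rot: [0.0, -0.0, 1.0, 0.0]
ft_force: [0.3, 0.1, -0.1]
opening: 0.001
finger_force: 0.0
```

```bash
python3 m.py j 2>/dev/null
```

```text
[362.  324.  266.9] [1.  0.1 0.3]
pad 257 [5, 46, 77, 26, 11, 1, 3, 4, 5, 7, 18, 28, 7, 2, 3, 4, 2, 3, 4, 1] 56.1
blk 362 [28, 24, 19, 28, 75, 124, 51, 13] 42.1
top 43 [4, 29, 9, 1, 0, 0, 0, 0, 0, 0, 0, 0, 0] 193.6
ball 19 [275.5 178.6] [459.1 -45.4] -75.2 86.0
ball 35 [212.7 190.5] [354.7  60.2] 164.9 85.0
pad 117 [47, 5, 3, 4, 4, 0, 7, 2, 18, 12, 0, 2, 1, 2, 3, 1, 2, 1, 2, 1] 57.9
blk 164 [11, 16, 38, 38, 18, 13, 13, 17] 38.6
top 3 [3, 0, 0, 0, 0, 0, 0, 0, 0, 0, 0, 0, 0] 190.3
ball 11 [255.6 163.9] [493.3  95.8] 45.7 88.0
ball 30 [224.4 181.5] [348.8  54.1] 165.8 86.0
ball 25 [273.8 185.1] [453.4 -48.8] -75.3 85.0
```

View pics/j.png

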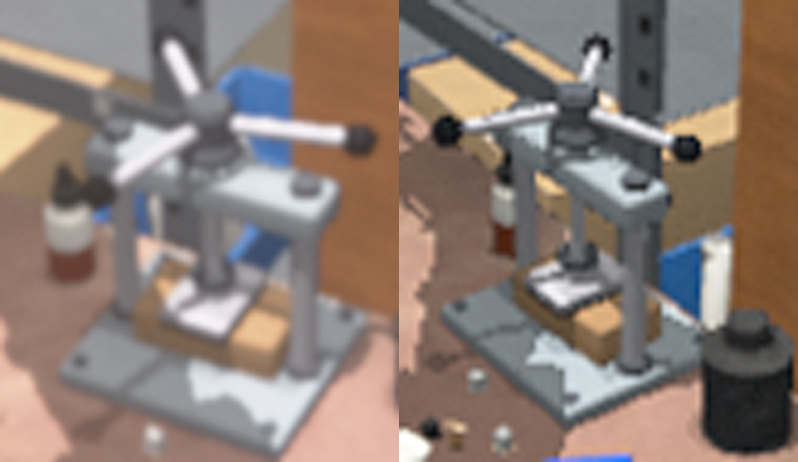

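The hand is clear, with the arms at 45°, 165° and -75° and the pad and block undisturbed. The pad dropped 24.2 mm against 34.9 mm of screw travel, so the spring is compressed about 10.5 of 20 mm. Handing in.

```bash
python3 -c "from cell import ctrl; print(ctrl.sign_off())"
```

```text
the job is handed in; nothing more can be done
None
```

The job is handed in: the capstan was turned about 250° clockwise, the pad sits on the block with its spring about 10.5 of 20 mm compressed (measured from the camera images), the block did not move, and the hand is clear of the press.

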